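# Pin the handwheel on the dough roller

## Task

Lock the handwheel on the dough roller's shaft: take the hitch pin out of the little wooden stand, feel for the cross hole in the shaft end and push the pin gently down through it until its collar is fully home, with the loop still open and pointing out past the shaft end. Then swing the sprung loop down over the shaft end until it snaps shut under the shaft, and let go. Never force the pin, and leave the mug, jar, mill and small pot where they are.

Things in the scene. Friction and masses are not known exactly. Their poses are not given: they have to be found in the camera images.
- roller: hand-turned dough roller, aluminium and steel, fixed; machine at x 48..183, y -52..52 mm, 124 mm high; black handwheel 103 mm across, face at x = 41 mm, hub from x = 36 mm, top at 143 mm. Origin on the worktop under hole_mid; x along the level shaft INTO the machine (free end points to -x, towards the robot), z up. Shaft end: flat-sided steel bar 22 mm wide (y), 16 mm thick (84 to 100 mm high), with an upright cross hole.
- hole_mid (a point): on the shaft's flat top, 100 mm up, axes as the roller's: MIDDLE of the range where the cross hole (9.6 mm wide, right through, 27 mm from the shaft's free end) can lie. The stiff shaft has end float that reported poses do not show: the hole is anywhere within 12 mm of here along x, so find it by touch (a few N) or sight; across, y = 0.
- pin: steel hitch pin, 60 to 100 g, upright in the stand. Origin: centre of the collar's underside; z up the pin. Below: shank 8 mm wide, 36 mm long, last 0.8 mm tapered to 7.2 mm. Above: collar 20 mm across to z = 10 mm, then a flat grip to z = 44 mm. Its loop points to -x when open. Home: collar on the shaft top, origin at hole_mid's height, x along the roller's x.
- pin_grip (a point): on the pin's axis 32 mm above its origin, in the flat upright grip (22 mm along pin x, 12 mm along pin y): grasp the broad faces here, closing along pin y, fingertips at least 11 mm above the pin's origin to clear the loop's wires.
- loop (a joint): angle (rad) of the wire loop on its hinge, which lies along pin y, 6 mm above the pin's origin. 0 open: level, pointing to pin -x; swings down to 1.40 shut, beside the shank. Over-centre spring: pushes back to open below 0.70, snaps shut by itself beyond; 1.5 N at the tab starts it. Wires 4 mm thick, 36 mm apart, crossbar 41 mm from the hinge: clears the shaft end if the pin is home and aligned within 0.15 rad.
- loop_tab (a point): middle of the flat thumb tab (10 x 14 x 3 mm) on the loop's crossbar, 46 mm from the hinge: pushed straight down, in front of the shaft end, it swings the loop (past 0.70 with the tab about 30 mm lower).
- stand: wooden parking stand, fixed, 64 x 64 mm foot and 46 x 46 mm block, 50 mm high, with an upright hole 11 mm wide in the middle of its top. Origin: centre of its underside on the worktop.
- mug: bystander: white mug, 82 x 115 x 88 mm high; origin centre of underside. Leave alone.
- spice_jar: bystander: spice jar with a green cap, 46 mm across, 106 mm high; origin centre of underside. Leave alone.
- salt_mill: bystander: wooden salt mill, 58 mm across, 115 mm high; origin centre of underside. Leave alone.
- balm_pot: bystander: low round pot, white with a tan lid, 62 mm across, 35 mm high, between stand and roller; origin centre of underside. Leave alone.

How it is judged:
On the way, in this order (a step that is already met when the one before it is completed fails the run):
1. the pin is pushed fully home through the cross hole, its loop still open (z of pin in the frame of hole_mid between -0.004 and 0.003 m and x of pin in the frame of hole_mid between -0.016 and 0.016 m and y of pin in the frame of hole_mid between -0.004 and 0.004 m and angle between pin's own z axis and vertical below 0.15 rad and value of joint loop below 0.4 rad), for 0.2 s.
2. the loop is swung over the shaft end and snapped shut (z of pin in the frame of hole_mid between -0.004 and 0.003 m and x of pin in the frame of hole_mid between -0.016 and 0.016 m and y of pin in the frame of hole_mid between -0.004 and 0.004 m and angle between pin's own z axis and vertical below 0.15 rad and value of joint loop above 1.3 rad and angle between the x axis of pin and the x axis of roller, either way round below 0.4 rad and z of loop_tab in the frame of pin below -0.02 m and z of loop_tab in the frame of hole_mid below -0.02 m), for 0.2 s.
At the end, for the whole second after the job is handed in: Collar on the shaft top (pin origin -4 to +3 mm of hole_mid in height, within 16 mm along the shaft, 4 mm across), pin leaning < 0.15 rad, its x within 0.4 rad of the shaft's, loop above 1.3 rad with its tab over 20 mm below the shaft top, pin released and at rest (all of step 2 and linear speed of pin below 0.02 m/s and contact force between pin and the fingers below 0.1 N); the robot touches nothing.
It fails at once if a bystander (mug, spice jar, salt mill or small pot) is moved more than 15 mm (distance of any of mug, spice_jar, salt_mill, balm_pot from where it was at the start of the episode above 0.015 m).
It fails at once if the hitch pin or its loop is forced against the roller or its shaft with more than 40 N (contact force between pin and roller above 40 N).
It also fails if it takes over 67 s, if anything falls off the work surface, if the arm or the gripper's body presses on something with over 40 N, if the wrist force passes 120 N, or if a joint passes its speed limit or range.

## Robot

A 7-joint arm with a two-finger parallel gripper is mounted at the origin on a cart in front of the work surface, level with it; the furniture and walls round the work are solid. World frame = base frame: x ahead of the robot, y to its left, z up, the work surface at z = 0. Lengths are in m, angles in rad, forces in N, time in s.
With the tool pointing down it reaches from about 0.4 to 0.9 m from the base axis. Payload 5.5 kg.
Tool frame: the origin (TCP) lies on the centre line of the jaws, within the pads' length; the fingertips stand 22 mm ahead of it and the grasp point (between the pads) lies 3 mm ahead of it; x points along the fingers, y is the direction in which the jaws open and shut, and the axes are right-handed (so a half turn about x gives the same grasp; the last joint's range is limited). The gripper opens to 92 mm and grips with 3 to 60 N. Pads are 19 mm wide; open, the fingers measure 130 mm over their backs; the gripper's body (75 mm by 190 mm) begins 47 mm behind the grasp point.
Start: joints at [1.607, 0.501, -0.427, 1.55, 0.221, 1.138, -0.21], TCP at [0.146, -0.633, 0.249] pointing down, gripper open.
Joint ranges: [-2.88, 2.88], [-0.31, 2.03], [-1.54, 1.56], [0.2, 2.42], [-1.41, 4.55], [0.19, 2.02], [-2.57, 2.57]. Speed limits (rad/s): [2.57, 2.57, 3.14, 3.14, 3.14, 3.14, 3.14].

## Interface

Orientations are given as a unit quaternion [w, x, y, z].
In Python, from plant import sensors, imaging, robot, models gives the robot as it stands.
- The arm moves only by the tool play_rows, never from a script. Its argument "moves" is a list of rows, each an object with "offset": the shift along the tool's x, y, z as a fraction of full scale, a list of three; "dr": the turn, a rotation vector about the tool's x, y, z as a fraction of full scale, a list of three; "hand": the opening, from -1 (shut) to 1 (fully open). A call has 1 to 20 rows; each row shifts and turns the commanded pose from where the row before left it, along the tool's axes as they then stand; what a row does not reach is not made up. Full scale, the value 1, is 80 mm for a shift and 180 degrees for a turn. A row lasts 1/8 s, in which the tool goes at most 62.5 mm and 10.7 degrees, less where a joint would pass 70% of its speed; a pose out of reach is approached as far as the arm can. A call with a number of a shift or a turn outside -1 to 1 is refused whole. A call with a gripper value outside its range is refused whole. The fingers move at their own pace and stop on an object; "squeeze" is the grip in N (left out, the last holds). Time passes only in rows, so rows that do not move let the fingers close. It gives the time, the measured TCP pose, the force and the opening at its end, in the units of the state.
- sensors.read_state(): the state, without advancing time (a new reading comes with each control period).
- imaging.snapshot(name): name is "side" or "top"; returns the picture (420x560x3 uint8, red, green, blue); there is no depth.
- imaging.get_calibration(name): a dict with "fx", "fy", "cx", "cy" (pixels), "rvec" (rotation vector, rad) and "tvec" (3), from world to camera coordinates, as OpenCV has them. Camera axes: x right, y down, z forward; pixel columns grow to the right and rows downward; lengths in m; the calibration is good to about 2 mm. A picture is of the moment at which its call begins. get_calibration takes no time and is no camera call.
- robot.hand_in(): hands the job in, once; it reports no verdict.
Trained networks look in the newest picture that a camera, given by its name, has taken for a name from the list of things; names that differ only in an ending like _2 or _b are one class to them, and where a whole thing is asked for, a point or a joint stands for the part that bears it (a point fixed in the world has none). Each returns a list of dicts, best first, with "p" (0 to 1); they miss things now and then, are a little off and sometimes report something else, mostly with a low value. They report only what shows in the picture. A call takes as long as a camera call.
- models.search_frame(camera, target): "bbox" ([left, top, right, bottom] as shares, 0 to 1, of the picture: columns of its width, rows of its height, round what is visible of it).
- models.regions_of(camera, target): "mask" (420x560 bool, what is visible of it) and "bbox" ([left, top, right, bottom] as shares, 0 to 1, of the picture: columns of its width, rows of its height, round what is visible of it).
The state is a dict: "t": time; "q": joint angles; "qd": joint speeds; "effort": joint torques, N m; "tcp_pos": TCP position; "orientation": TCP orientation; "ft_force": force on the tool from outside, world axes, zero at the start; "wrist_torque": the same for the moment, N m; "finger_gap": finger opening in m.
Only numpy, scipy, OpenCV 4.12 (cv2) and the standard library are available. Lean on these libraries where they do the work, as an engineer would, in place of code of your own. Each camera call takes 0.05 s, during which the arm holds its last target.

## Working session

There is one attempt and no reset: what is moved stays moved. The work goes in short steps, Python scripts to look and compute and a tool call to move; the robot and the scene stay as the last step left them, time stands still between calls to the robot, and variables do not carry over. Pictures are saved under pics/ and viewed, and the job is handed in when it is done.

Besides the shell and the picture viewer there is one more tool, called by a JSON object that holds its "method" and its "body", one argument or row to a line. play_rows: Moves the arm, as the interface text tells. Its arguments: {"type":"object","properties":{"moves":{"type":"array","items":{"type":"object","properties":{"offset":{"type":"array","items":{"type":"number"}},"dr":{"type":"array","items":{"type":"number"}},"hand":{"type":"number"}}}},"squeeze":{"type":"number"}},"required":["moves"]}

```bash
ls; mkdir -p pics
python3 - <<'E'
from plant import sensors, imaging, robot, models
import cv2,numpy as np
print(sensors.read_state())
for c in ("side","top"):
    im=imaging.snapshot(c); cv2.imwrite(f"pics/{c}0.png",im[:,:,::-1]); print(c,imaging.get_calibration(c))
    for t in ("pin","stand","roller","loop_tab","balm_pot","mug","spice_jar","salt_mill"):
        r=models.search_frame(c,t); print(t,[(round(d['p'],2),np.round(np.array(d['bbox'])*[560,420,560,420],1).tolist()) for d in r[:2]])
print(sensors.read_state()['t'])
E
```

```text
pics
{'t': 0.0, 'q': array([ 1.60718956,  0.50185454, -0.4267979 ,  1.55146166,  0.22079185,
        1.13831771, -0.21029134]), 'qd': array([ 0.00043642,  0.00015194,  0.00031945,  0.00026645, -0.00093255,
       -0.00071374, -0.0014001 ]), 'effort': array([-4.20571882e-05, -5.66593587e+01, -5.81586555e+00, -2.79121077e+01,
       -6.85475674e-02,  3.07547324e-02,  1.79198009e-04]), 'tcp_pos': array([ 0.14597356, -0.63270574,  0.24766987]), 'orientation': array([-0.07934097, -0.70250811, -0.08074001,  0.70261541]), 'ft_force': array([0.14932625, 0.89904792, 0.47581752]), 'wrist_torque': array([ 0.02529846, -0.01379142, -0.04200142]), 'finger_gap': 0.09184575232151905}
side {'fx': 386.6032605051142, 'fy': 386.6032605051142, 'cx': 283.43125512755114, 'cy': 207.4866972169854, 'rvec': array([ 1.97429074,  0.07559926, -0.06560346]), 'tvec': array([-0.50808356,  0.08646967,  0.99924237])}
pin [(0.89, [242.3, 266.5, 276.8, 294.9])]
stand [(0.65, [252.5, 278.7, 289.4, 322.2]), (0.64, [240.7, 241.4, 266.1, 270.1])]
roller [(0.71, [259.6, 173.2, 331.2, 227.3])]
loop_tab [(0.41, [241.7, 266.3, 277.3, 290.3])]
balm_pot [(0.78, [238.8, 242.4, 266.3, 269.8])]
mug [(0.74, [286.6, 166.9, 313.1, 178.6])]
spice_jar [(0.76, [325.6, 239.8, 352.3, 296.7])]
salt_mill []
top {'fx': 387.27410689192527, 'fy': 387.27410689192527, 'cx': 286.0780548989109, 'cy': 218.16486112154558, 'rvec': array([ 2.17291475, -2.04058611,  0.22799545]), 'tvec': array([-0.01300037,  0.53718875,  1.10318533])}
pin [(0.71, [371.8, 230.9, 378.1, 250.2]), (0.28, [361.6, 227.4, 381.0, 249.3])]
stand [(0.81, [363.3, 226.5, 383.1, 247.7])]
roller [(0.93, [216.7, 183.5, 261.0, 249.5])]
loop_tab []
balm_pot [(0.61, [302.0, 244.5, 327.3, 263.6])]
mug [(0.58, [164.0, 193.3, 196.4, 238.4])]
spice_jar [(0.52, [343.1, 181.9, 362.6, 200.3])]
salt_mill [(0.76, [382.1, 177.3, 406.4, 201.8])]
0.9
```

Run:
```python
import cv2
a=cv2.imread("pics/side0.png");b=cv2.imread("pics/top0.png")
cv2.imwrite("pics/s0z.png",cv2.resize(a[150:330,220:400],None,fx=3.3,fy=3.3,interpolation=cv2.INTER_CUBIC))
cv2.imwrite("pics/t0z.png",cv2.resize(b[150:290,190:420],None,fx=3.4,fy=3.4,interpolation=cv2.INTER_CUBIC))
```

```text
(no output)
```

View pics/side0.png

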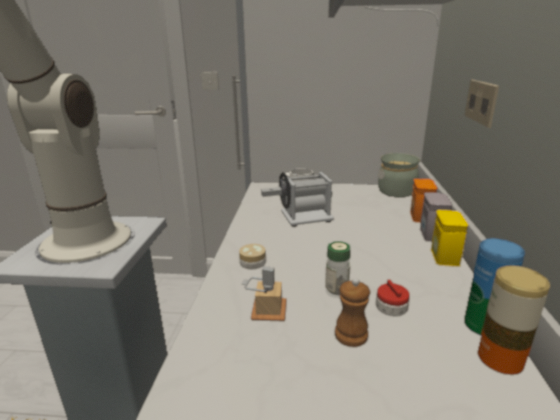

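View pics/top0.png

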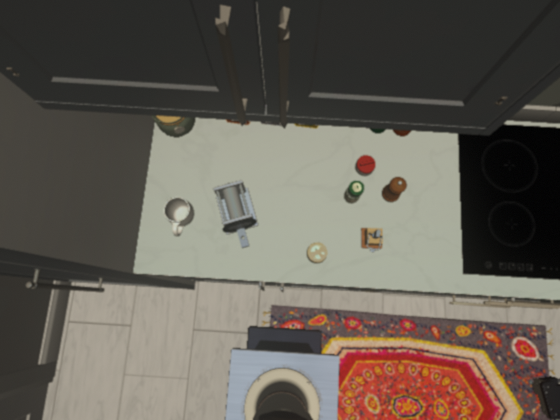

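View pics/s0z.png

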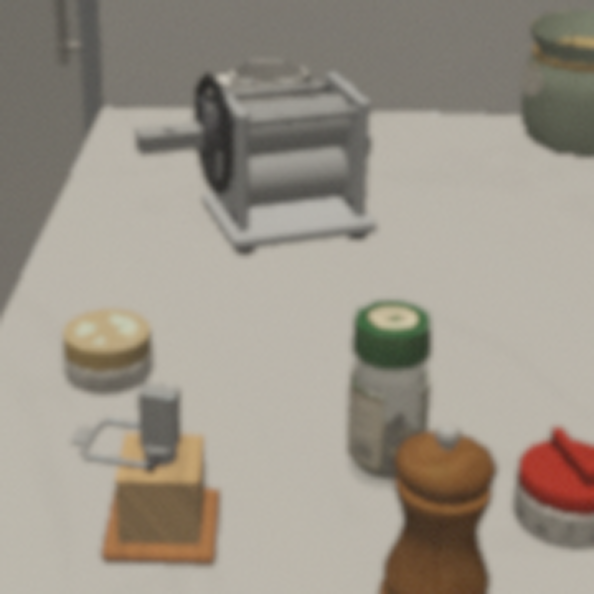

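View pics/t0z.png

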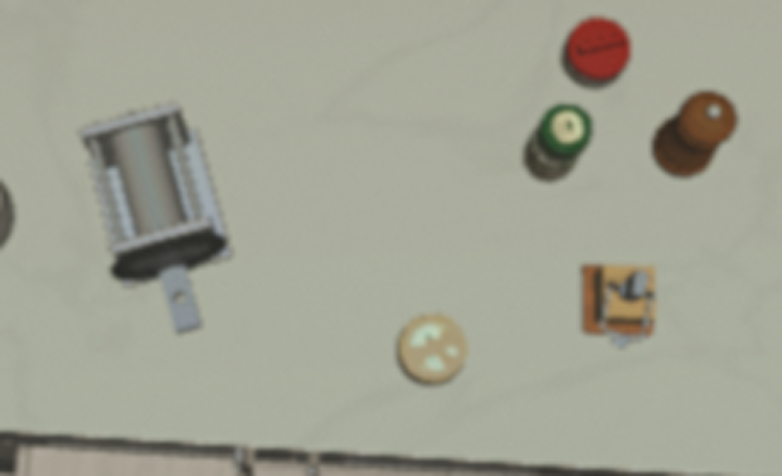

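Side view: the pin stands in the stand at about (268,285), its loop pointing left towards the robot; the shaft is at (272,191). Top view: the cross hole shows as a spot on the shaft at about (243,238), and the stand is at (372,238). Next I compute positions from these.

```bash
cat > h.py <<'E'
import numpy as np, cv2
from plant import sensors, imaging, robot, models
def cal(c):
    k=imaging.get_calibration(c); K=np.array([[k['fx'],0,k['cx']],[0,k['fy'],k['cy']],[0,0,1]])
    return K,k['rvec'],k['tvec']
def proj(c,P):
    K,r,t=cal(c); return cv2.projectPoints(np.array(P,float).reshape(-1,3),r,t,K,None)[0].reshape(-1,2)
def ray(c,uv,z):
    K,r,t=cal(c); R=cv2.Rodrigues(r)[0]; C=-R.T@t
    d=R.T@np.linalg.inv(K)@np.array([uv[0],uv[1],1.]); return C+d*(z-C[2])/d[2]
def tri(uvs,uvt):
    Ps=[];
    for c in("side","top"):
        K,r,t=cal(c); Ps.append(K@np.c_[cv2.Rodrigues(r)[0],t])
    X=cv2.triangulatePoints(Ps[0],Ps[1],np.array(uvs,float).reshape(2,1),np.array(uvt,float).reshape(2,1)); X=(X[:3]/X[3]).ravel(); return X
E
python3 - <<'E'
from h import *
np.set_printoptions(precision=4,suppress=True)
T=lambda x,y:(190+x/3.4-.35,150+y/3.4-.35)
S=lambda x,y:(220+x/3.3-.35,150+y/3.3-.35)
for n,p,z in [("hole",(180,298),.1),("end",(188,331),.1),("endL",(176,331),.1),("endR",(202,327),.1),("rootL",(163,270),.1),("rootR",(186,266),.1),
 ("ftl",(583,265),.01),("fbl",(583,333),.01),("fbr",(655,334),.01),("blktl",(601,265),.05),("blkbl",(601,333),.05),("blktr",(655,265),.05),("blkbr",(655,333),.05),("tab",(620,341),.056),("griptop",(638,282),.09),("pot",(432,345),.035)]:
    print(n,ray("top",T(*p),z))
for n,p,z in [("griptop",(161,393),.094),("tab",(84,436),.056),("fbl",(103,557),0),("fbr",(213,560),0),("ftr",(221,490),0.008),("blk front l",(116,480),.05),("blk fr",(203,488),.05),("blk br",(203,437),.05),("endtop",(137,135),.1),("pot",(108,330),.035)]:
    print("S",n,ray("side",S(*p),z))
print(tri(S(84,436),T(620,341)))
E
```

```text
hole [0.4641 0.1409 0.1   ]
end [0.4367 0.1318 0.1   ]
endL [0.4361 0.1418 0.1   ]
endR [0.4408 0.1204 0.1   ]
rootL [0.487  0.1572 0.1   ]
rootR [0.4917 0.1382 0.1   ]
ftl [ 0.5323 -0.214   0.01  ]
fbl [ 0.4696 -0.2153  0.01  ]
fbr [ 0.4728 -0.2805  0.01  ]
blktl [ 0.5251 -0.2222  0.05  ]
blkbl [ 0.4645 -0.2233  0.05  ]
blktr [ 0.5281 -0.27    0.05  ]
blkbr [ 0.4674 -0.2705  0.05  ]
tab [ 0.4576 -0.2387  0.056 ]
griptop [ 0.5041 -0.2457  0.09  ]
pot [ 0.4467 -0.0773  0.035 ]
S griptop [ 0.505  -0.2498  0.094 ]
S tab [ 0.4586 -0.2376  0.056 ]
S fbl [ 0.4726 -0.2722  0.    ]
S fbr [ 0.534  -0.2704  0.    ]
S ftr [ 0.5345 -0.2173  0.008 ]
S blk front l [ 0.4815 -0.2692  0.05  ]
S blk fr [ 0.5294 -0.2731  0.05  ]
S blk br [ 0.5251 -0.2252  0.05  ]
S endtop [0.4401 0.1276 0.1   ]
S pot [ 0.4463 -0.0792  0.035 ]
[ 0.4581 -0.2384  0.0564]
```

```bash
cat >> h.py <<'E'
def Rz(a): return np.array([[np.cos(a),-np.sin(a),0],[np.sin(a),np.cos(a),0],[0,0,1.]])
def box(x0,x1,y0,y1,z0,z1):
    c=[(x,y,z) for x in(x0,x1) for y in(y0,y1) for z in(z0,z1)]
    return [(c[i],c[j]) for i in range(8) for j in range(i) if sum(a!=b for a,b in zip(c[i],c[j]))==1]
def pinmodel():
    m=1e-3
    L=box(-11*m,11*m,-6*m,6*m,10*m,44*m)+[((0,s*.018,.006),(-.041,s*.018,.006)) for s in(-1,1)]+[((-.041,-.018,.006),(-.041,.018,.006))]
    L+=[((-.041,y,.006),(-.051,y,.006)) for y in(-.007,.007)]+[((-.051,-.007,.006),(-.051,.007,.006))]+[((0,0,0),(0,0,-.036))]
    return L
def shaftmodel(h=0):
    m=1e-3
    a=np.linspace(0,2*np.pi,13)
    L=box(h-27*m,36*m,-11*m,11*m,-16*m,0)
    L+=[((h+.0048*np.cos(p),.0048*np.sin(p),0),(h+.0048*np.cos(q),.0048*np.sin(q),0)) for p,q in zip(a[:-1],a[1:])]
    L+=box(48*m,183*m,-52*m,52*m,-100*m,24*m)
    return L
def overlay(c,im,models_,roi,f,name):
    x0,y0,x1,y1=roi
    z=cv2.resize(im[y0:y1,x0:x1,::-1],None,fx=f,fy=f,interpolation=cv2.INTER_CUBIC).copy()
    raw=z.copy()
    for L,pos,yaw,col in models_:
        for a,b in L:
            p=proj(c,(Rz(yaw)@np.array([a,b]).T).T+np.array(pos))
            p=[tuple(np.round(((q-[x0,y0]+.5)*f-.5)*8).astype(int).tolist()) for q in p]
            cv2.line(z,p[0],p[1],col,1,cv2.LINE_AA,3)
    cv2.imwrite(name,np.hstack([raw,z]))
E
python3 - <<'E'
from h import *
s=cv2.imread("pics/side0.png")[:,:,::-1];t=cv2.imread("pics/top0.png")[:,:,::-1]
st=box(-.032,.032,-.032,.032,0,.008)+box(-.023,.023,-.023,.023,.008,.05)
M=[(pinmodel(),(.504,-.2475,.05),-.2,(0,0,255)),(st,(.504,-.2475,0),0,(0,255,0))]
overlay("side",s,M,(235,255,295,330),6,"pics/p1.png"); overlay("top",t,M,(350,215,395,260),8,"pics/p2.png")
M=[(shaftmodel(0),(.464,.141,.1),.315,(0,0,255))]
overlay("side",s,M,(255,160,340,235),4.5,"pics/p3.png"); overlay("top",t,M,(205,170,275,255),5.5,"pics/p4.png")
E
```

```text
(no output)
```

View pics/p1.png

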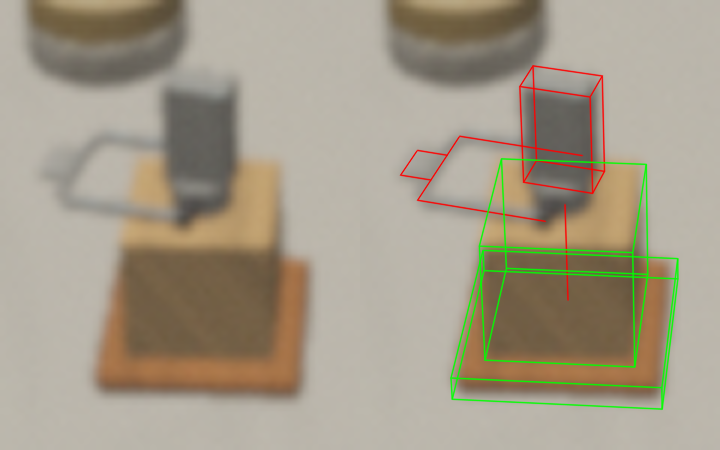

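View pics/p2.png

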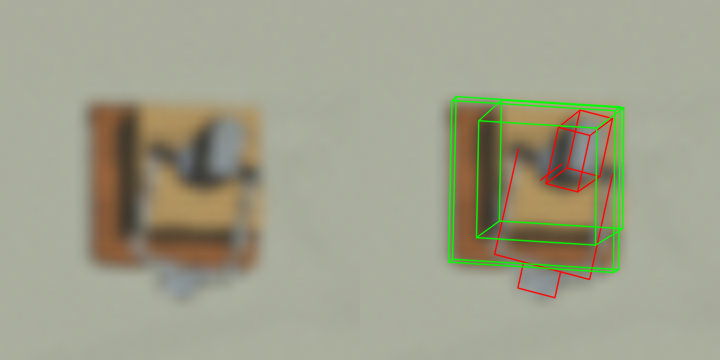

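View pics/p3.png

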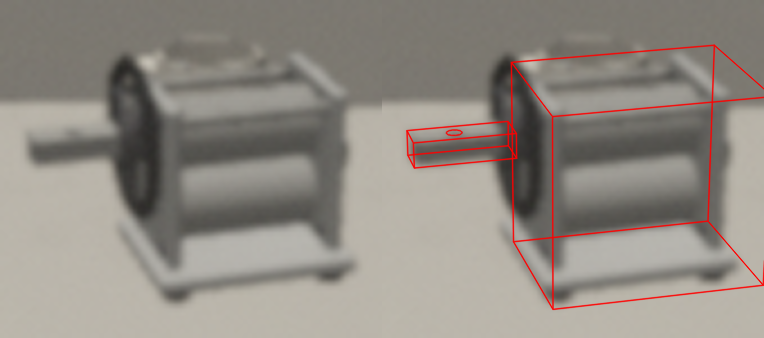

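View pics/p4.png

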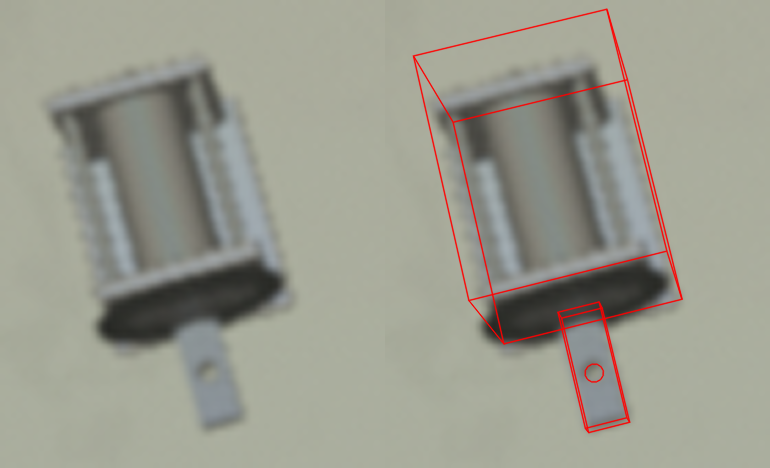

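```bash
cat >> h.py <<'E'
from scipy.spatial.transform import Rotation as Ro
def cur():
    s=sensors.read_state(); q=s['orientation']; return s,np.array(s['tcp_pos']),Ro.from_quat([q[1],q[2],q[3],q[0]])
def target_R(yaw,cur_R):  # tool x down, tool y along +-(yaw+90deg)
    best=None
    for sg in(1,-1):
        y=sg*np.array([-np.sin(yaw),np.cos(yaw),0]); x=np.array([0,0,-1.]); R=Ro.from_matrix(np.c_[x,y,np.cross(x,y)])
        a=(cur_R.inv()*R).magnitude()
        if best is None or a<best[0]: best=(a,R)
    return best[1]
def plan(p0,R0,p1,R1,maxlin=.058,maxdeg=10,n=None):
    rv=(R0.inv()*R1).as_rotvec(); d=np.array(p1)-p0
    if n is None: n=int(max(np.ceil(np.linalg.norm(d)/maxlin),np.ceil(np.degrees(np.linalg.norm(rv))/maxdeg),1))
    R=R0; print("n",n)
    for k in range(n):
        o=R.inv().apply(d/n)/.08; print({"offset":np.round(o,4).tolist(),"dr":np.round(rv/n/np.pi,4).tolist()}); R=R*Ro.from_rotvec(rv/n)
E
python3 - <<'E'
from h import *
s,p,R=cur(); print(p,R.as_matrix().round(3))
R1=target_R(-.18,R); print(R1.as_matrix().round(3))
plan(p,R,[.504,-.2475,.15],R1,maxlin=.05)
E
```

```text
[ 0.14616223 -0.63337252  0.24878282] [[ 0.     0.225 -0.974]
 [-0.    -0.974 -0.225]
 [-1.     0.     0.   ]]
[[-0.    -0.179 -0.984]
 [ 0.    -0.984  0.179]
 [-1.     0.    -0.   ]]
n 11
{'offset': [0.1122, -0.3359, -0.4948], 'dr': [0.0118, -0.0, -0.0]}
{'offset': [0.1122, -0.3539, -0.4821], 'dr': [0.0118, -0.0, -0.0]}
{'offset': [0.1122, -0.3715, -0.4686], 'dr': [0.0118, -0.0, -0.0]}
{'offset': [0.1122, -0.3886, -0.4546], 'dr': [0.0118, -0.0, -0.0]}
{'offset': [0.1122, -0.4051, -0.4399], 'dr': [0.0118, -0.0, -0.0]}
{'offset': [0.1122, -0.4211, -0.4246], 'dr': [0.0118, -0.0, -0.0]}
{'offset': [0.1122, -0.4365, -0.4088], 'dr': [0.0118, -0.0, -0.0]}
{'offset': [0.1122, -0.4513, -0.3924], 'dr': [0.0118, -0.0, -0.0]}
{'offset': [0.1122, -0.4655, -0.3754], 'dr': [0.0118, -0.0, -0.0]}
{'offset': [0.1122, -0.4791, -0.3579], 'dr': [0.0118, -0.0, -0.0]}
{'offset': [0.1122, -0.492, -0.34], 'dr': [0.0118, -0.0, -0.0]}
```

{"method": "play_rows", "body": {
  "moves": [
    {"offset": [0.11,-0.336,-0.495],"dr": [0.0118,0,0],"hand": 1},
    {"offset": [0.11,-0.354,-0.482],"dr": [0.0118,0,0],"hand": 1},
    {"offset": [0.11,-0.371,-0.469],"dr": [0.0118,0,0],"hand": 1},
    {"offset": [0.11,-0.389,-0.455],"dr": [0.0118,0,0],"hand": 1},
    {"offset": [0.11,-0.405,-0.44],"dr": [0.0118,0,0],"hand": 0.6},
    {"offset": [0.11,-0.421,-0.425],"dr": [0.0118,0,0],"hand": 0.6},
    {"offset": [0.11,-0.436,-0.409],"dr": [0.0118,0,0],"hand": 0.6},
    {"offset": [0.11,-0.451,-0.392],"dr": [0.0118,0,0],"hand": 0.2},
    {"offset": [0.11,-0.466,-0.375],"dr": [0.0118,0,0],"hand": 0.2},
    {"offset": [0.11,-0.479,-0.358],"dr": [0.0118,0,0],"hand": 0.2},
    {"offset": [0.11,-0.492,-0.34],"dr": [0.0118,0,0],"hand": 0.2},
    {"offset": [0,0,0],"dr": [0,0,0],"hand": 0.2},
    {"offset": [0,0,0],"dr": [0,0,0],"hand": 0.2}
  ],
  "squeeze": 25
}}

```text
t: 2.52
tcp_pos: [0.504, -0.248, 0.1519]
orientation: [0.064, -0.704, 0.064, 0.704]
ft_force: [0.1, -0.7, -0.0]
finger_gap: 0.0551
```

Run:
```python
from h import *
s,p,R=cur(); print(s['t'],p,R.as_matrix().round(3),s['finger_gap'],s['q'],s['ft_force'])
R1=target_R(-.18,R); plan(p,R,[.504,-.2475,.086],R1,maxlin=.02)
s=imaging.snapshot("side");t=imaging.snapshot("top")
overlay("side",s,[],(215,230,325,330),6,"pics/a1.png"); 
cv2.imwrite("pics/a1.png",cv2.imread("pics/a1.png")[:,:660])
cv2.imwrite("pics/a2.png",cv2.resize(t[200:300,320:430,::-1],None,fx=6,fy=6))
```

```text
2.525 [ 0.50397909 -0.24795568  0.15187842] [[-0.001 -0.179 -0.984]
 [-0.    -0.984  0.179]
 [-1.     0.001  0.   ]] 0.0550729424711497 [ 0.78855646  0.47230025 -0.47985425  1.85757082  0.27721919  0.878134
 -1.57640869] [ 0.14224467 -0.69642366 -0.00563485]
n 4
{'offset': [0.2059, -0.0015, 0.0001], 'dr': [-0.0, 0.0, -0.0]}
{'offset': [0.2059, -0.0015, 0.0001], 'dr': [-0.0, 0.0, -0.0]}
{'offset': [0.2059, -0.0015, 0.0001], 'dr': [-0.0, 0.0, -0.0]}
{'offset': [0.2059, -0.0014, 0.0002], 'dr': [-0.0, 0.0, -0.0]}
```

View pics/a1.png

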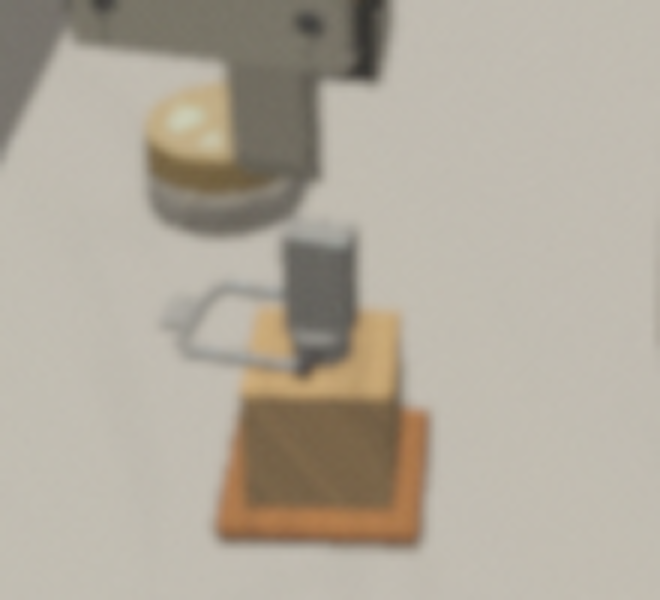

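View pics/a2.png

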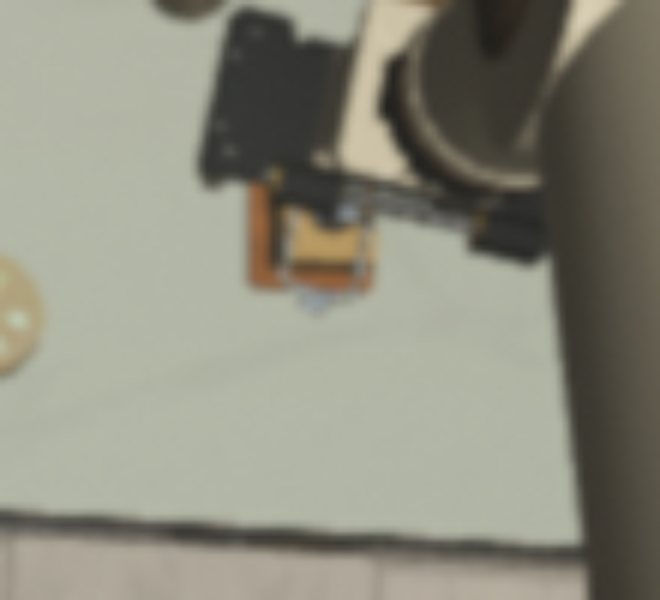

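Side view: the near fingertip is above and in front of the pin grip (grip at zoom (320,280)). Checking its projected position, then I descend.

Run:
```python
from h import *
s,p,R=cur()
for ty in(-.0275,.0275,-.046,.046):
  for tz in(-.0095,.0095):
    print(ty,tz,(proj("side",p+R.apply([.022,ty,tz]))-[215,230])*6)
```

```text
-0.0275 -0.0095 [[369.33019177  85.95168425]]
-0.0275 0.0095 [[309.35822622  78.59328248]]
0.0275 -0.0095 [[314.63695531 177.06621855]]
0.0275 0.0095 [[250.60611015 168.51195044]]
-0.046 -0.0095 [[386.05683644  58.08643914]]
-0.046 0.0095 [[327.33782834  51.07594385]]
0.046 -0.0095 [[294.35584283 210.85292122]]
0.046 0.0095 [[228.83471029 201.83254222]]
```

{"method": "play_rows", "body": {
  "moves": [
    {"offset": [0.21,0,0],"dr": [0,0,0],"hand": 0.2},
    {"offset": [0.21,0,0],"dr": [0,0,0],"hand": 0.0},
    {"offset": [0.21,0,0],"dr": [0,0,0],"hand": -0.1},
    {"offset": [0.19,0,0],"dr": [0,0,0],"hand": -0.2},
    {"offset": [0,0,0],"dr": [0,0,0],"hand": -0.4},
    {"offset": [0,0,0],"dr": [0,0,0],"hand": -0.6}
  ]
}}

```text
t: 3.38
tcp_pos: [0.5046, -0.2475, 0.0864]
orientation: [-0.064, 0.704, -0.064, -0.704]
ft_force: [0.7, 0.7, 0.3]
finger_gap: 0.0221
```

{"method": "play_rows", "body": {
  "moves": [
    {"offset": [0,0,0],"dr": [0,0,0],"hand": -0.8},
    {"offset": [0,0,0],"dr": [0,0,0],"hand": -1},
    {"offset": [0,0,0],"dr": [0,0,0],"hand": -1},
    {"offset": [0,0,0],"dr": [0,0,0],"hand": -1}
  ]
}}

```text
t: 3.88
tcp_pos: [0.5049, -0.2478, 0.087]
orientation: [-0.064, 0.705, -0.064, -0.704]
ft_force: [0.7, 0.6, 3.8]
finger_gap: 0.0118
```

Run:
```python
from h import *
s,p,R=cur(); print(s['t'],p,s['finger_gap'],s['ft_force'],s['wrist_torque'])
s=imaging.snapshot("side")
cv2.imwrite("pics/b1.png",cv2.resize(s[230:330,215:325,::-1],None,fx=6,fy=6))
```

```text
3.875 [ 0.50489052 -0.24779083  0.08699943] 0.011752961809002564 [0.67906476 0.61239734 3.82536967] [ 0.10839218 -0.03879306 -0.00196731]
```

View pics/b1.png

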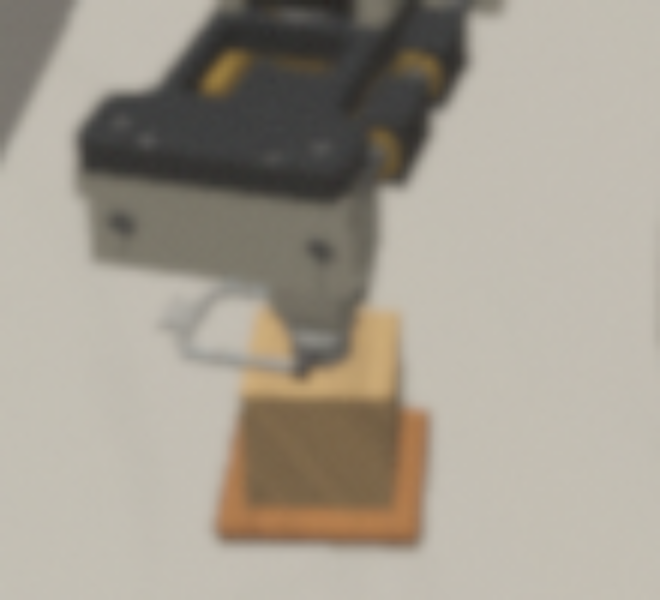

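Firm grasp (gap 11.8 mm). Now lift and transfer.

Run:
```python
from h import *
s,p,R=cur(); p=p+[0,0,.14]
R1=target_R(.315,R); plan(p,R,[.464,.141,.205],R1,maxlin=.045)
```

```text
n 9
{'offset': [0.0301, -0.521, 0.153], 'dr': [-0.0175, -0.0, -0.0]}
{'offset': [0.0302, -0.5286, 0.1241], 'dr': [-0.0175, -0.0, -0.0]}
{'offset': [0.0302, -0.5346, 0.0948], 'dr': [-0.0175, -0.0, -0.0]}
{'offset': [0.0303, -0.539, 0.0652], 'dr': [-0.0175, -0.0, -0.0]}
{'offset': [0.0303, -0.5418, 0.0354], 'dr': [-0.0175, -0.0, -0.0]}
{'offset': [0.0304, -0.5429, 0.0055], 'dr': [-0.0175, -0.0, -0.0]}
{'offset': [0.0304, -0.5424, -0.0244], 'dr': [-0.0175, -0.0, -0.0]}
{'offset': [0.0305, -0.5402, -0.0542], 'dr': [-0.0175, -0.0, -0.0]}
{'offset': [0.0305, -0.5364, -0.0839], 'dr': [-0.0175, -0.0, -0.0]}
```

{"method": "play_rows", "body": {
  "moves": [
    {"offset": [-0.2,0,0],"dr": [0,0,0],"hand": -1},
    {"offset": [-0.3,0,0],"dr": [0,0,0],"hand": -1},
    {"offset": [-0.4,0,0],"dr": [0,0,0],"hand": -1},
    {"offset": [-0.4,0,0],"dr": [0,0,0],"hand": -1},
    {"offset": [-0.45,0,0],"dr": [0,0,0],"hand": -1},
    {"offset": [0,0,0],"dr": [0,0,0],"hand": -1}
  ]
}}

```text
t: 4.68
tcp_pos: [0.5059, -0.2483, 0.2299]
orientation: [-0.063, 0.706, -0.065, -0.702]
ft_force: [0.6, 0.2, -1.1]
finger_gap: 0.012
```

{"method": "play_rows", "body": {
  "moves": [
    {"offset": [0.03,-0.521,0.153],"dr": [-0.0175,0,0],"hand": -1},
    {"offset": [0.03,-0.529,0.124],"dr": [-0.0175,0,0],"hand": -1},
    {"offset": [0.03,-0.535,0.095],"dr": [-0.0175,0,0],"hand": -1},
    {"offset": [0.03,-0.539,0.065],"dr": [-0.0175,0,0],"hand": -1},
    {"offset": [0.03,-0.542,0.035],"dr": [-0.0175,0,0],"hand": -1},
    {"offset": [0.03,-0.543,0.005],"dr": [-0.0175,0,0],"hand": -1},
    {"offset": [0.03,-0.542,-0.024],"dr": [-0.0175,0,0],"hand": -1},
    {"offset": [0.03,-0.54,-0.054],"dr": [-0.0175,0,0],"hand": -1},
    {"offset": [0.03,-0.536,-0.084],"dr": [-0.0175,0,0],"hand": -1},
    {"offset": [0,0,0],"dr": [0,0,0],"hand": -1},
    {"offset": [0,0,0],"dr": [0,0,0],"hand": -1}
  ]
}}

```text
t: 6.05
tcp_pos: [0.463, 0.1404, 0.204]
orientation: [-0.111, -0.698, -0.11, 0.699]
ft_force: [0.8, 0.0, -0.7]
finger_gap: 0.0121
```

Run:
```python
from h import *
s,p,R=cur(); print(s['t'],p,R.as_matrix().round(3),s['finger_gap'],s['ft_force'],s['q'].round(2))
y=-R.as_matrix()[:,1]; yaw=np.arctan2(-y[0],y[1])if False else np.arctan2(y[0],-y[1]); 
z=-R.as_matrix()[:,2]; yaw=np.arctan2(z[1],z[0]); print("yaw",yaw)
s=imaging.snapshot("side");t=imaging.snapshot("top")
cv2.imwrite("pics/side2.png",s[:,:,::-1]);cv2.imwrite("pics/top2.png",t[:,:,::-1])
M=[(pinmodel(),p-[0,0,.037],yaw,(0,0,255)),(shaftmodel(0),(.464,.141,.1),.315,(0,255,0))]
overlay("side",s,M,(240,120,330,215),4.4,"pics/c1.png"); overlay("top",t,M,(200,180,290,270),4.4,"pics/c2.png")
```

```text
6.05 [0.4629515  0.14042978 0.20404593] [[-0.002  0.309 -0.951]
 [-0.001 -0.951 -0.309]
 [-1.     0.     0.002]] 0.012100270443901573 [ 0.75391291  0.0415465  -0.73404507] [ 0.32  0.32 -0.79  1.99  0.28  0.94 -1.86]
yaw 0.3138219775600869
```

View pics/c1.png

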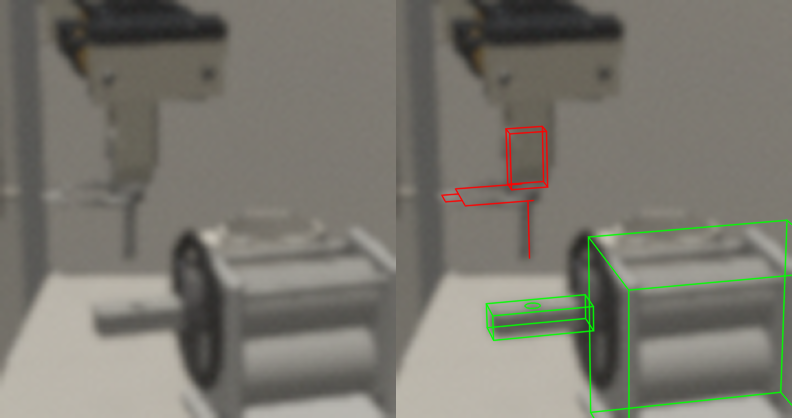

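View pics/c2.png

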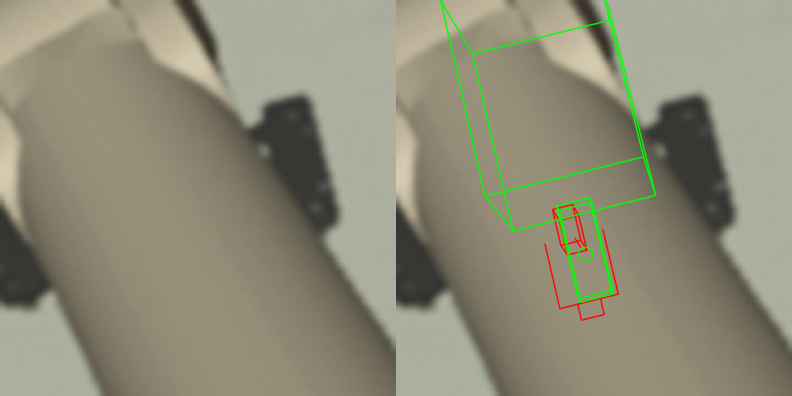

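Side view: the shank hangs at zoom (129,255) and the hole is at (136,305), so the pin is about 3 mm short of the hole along the shaft. The arm hides the hole from the top camera. I'll go down to touch.

{"method": "play_rows", "body": {
  "moves": [
    {"offset": [0.1,0,0],"dr": [0,0,0],"hand": -1},
    {"offset": [0.12,0,0],"dr": [0,0,0],"hand": -1},
    {"offset": [0.06,0,0],"dr": [0,0,0],"hand": -1},
    {"offset": [0.02,0,0],"dr": [0,0,0],"hand": -1},
    {"offset": [0,0,0],"dr": [0,0,0],"hand": -1}
  ]
}}

```text
t: 6.78
tcp_pos: [0.4636, 0.1413, 0.1806]
orientation: [-0.11, -0.698, -0.111, 0.698]
ft_force: [0.1, -0.5, -1.1]
finger_gap: 0.0117
```

{"method": "play_rows", "body": {
  "moves": [
    {"offset": [0.02,0,0],"dr": [0,0,0],"hand": -1},
    {"offset": [0.02,0,0],"dr": [0,0,0],"hand": -1}
  ]
}}

```text
t: 7.02
tcp_pos: [0.4638, 0.1412, 0.1776]
orientation: [0.111, 0.699, 0.11, -0.698]
ft_force: [-0.4, 0.2, -0.7]
finger_gap: 0.0119
```

{"method": "play_rows", "body": {
  "moves": [
    {"offset": [0.015,0,0],"dr": [0,0,0],"hand": -1},
    {"offset": [0.015,0,0],"dr": [0,0,0],"hand": -1}
  ]
}}

```text
t: 7.28
tcp_pos: [0.4637, 0.1412, 0.1751]
orientation: [0.111, 0.698, 0.11, -0.698]
ft_force: [0.3, 0.3, -0.1]
finger_gap: 0.0122
```

{"method": "play_rows", "body": {
  "moves": [
    {"offset": [0.013,0,0],"dr": [0,0,0],"hand": -1},
    {"offset": [0,0,0],"dr": [0,0,0],"hand": -1}
  ]
}}

```text
t: 7.52
tcp_pos: [0.4636, 0.1411, 0.174]
orientation: [-0.111, -0.698, -0.11, 0.698]
ft_force: [0.6, 1.0, -1.2]
finger_gap: 0.0119
```

{"method": "play_rows", "body": {
  "moves": [
    {"offset": [0.013,0,0],"dr": [0,0,0],"hand": -1},
    {"offset": [0,0,0],"dr": [0,0,0],"hand": -1}
  ]
}}

```text
t: 7.78
tcp_pos: [0.4637, 0.1412, 0.173]
orientation: [0.11, 0.698, 0.11, -0.698]
ft_force: [0.1, 0.2, -0.9]
finger_gap: 0.0113
```

{"method": "play_rows", "body": {
  "moves": [
    {"offset": [0.013,0,0],"dr": [0,0,0],"hand": -1},
    {"offset": [0,0,0],"dr": [0,0,0],"hand": -1}
  ]
}}

```text
t: 8.02
tcp_pos: [0.4639, 0.1413, 0.1726]
orientation: [0.111, 0.699, 0.11, -0.698]
ft_force: [-1.7, -0.1, 6.6]
finger_gap: 0.0119
```

Contact at TCP z ≈ 0.1727, as expected, with about 15 N/mm stiffness. Now I slide along +x of the shaft under a light press.

{"method": "play_rows", "body": {
  "moves": [
    {"offset": [-0.002,0,-0.008],"dr": [0,0,0],"hand": -1},
    {"offset": [0,0,-0.008],"dr": [0,0,0],"hand": -1}
  ]
}}

```text
t: 8.28
tcp_pos: [0.4643, 0.1414, 0.1725]
orientation: [-0.111, -0.698, -0.11, 0.699]
ft_force: [-3.6, -1.4, 7.1]
finger_gap: 0.0119
```

{"method": "play_rows", "body": {
  "moves": [
    {"offset": [0,0,-0.008],"dr": [0,0,0],"hand": -1},
    {"offset": [0,0,-0.008],"dr": [0,0,0],"hand": -1}
  ]
}}

```text
t: 8.52
tcp_pos: [0.4648, 0.1416, 0.1723]
orientation: [-0.111, -0.697, -0.11, 0.699]
ft_force: [-5.0, -1.1, 6.4]
finger_gap: 0.0118
```

{"method": "play_rows", "body": {
  "moves": [
    {"offset": [0,0,-0.008],"dr": [0,0,0],"hand": -1},
    {"offset": [0,0,-0.008],"dr": [0,0,0],"hand": -1}
  ]
}}

```text
t: 8.78
tcp_pos: [0.4675, 0.1424, 0.1722]
orientation: [0.111, 0.699, 0.111, -0.698]
ft_force: [-0.3, 0.1, -1.8]
finger_gap: 0.0118
```

{"method": "play_rows", "body": {
  "moves": [
    {"offset": [0,0,-0.008],"dr": [0,0,0],"hand": -1},
    {"offset": [0,0,-0.008],"dr": [0,0,0],"hand": -1}
  ]
}}

```text
t: 9.02
tcp_pos: [0.4683, 0.1426, 0.172]
orientation: [-0.111, -0.698, -0.11, 0.699]
ft_force: [-1.1, -0.0, -0.2]
finger_gap: 0.0115
```

{"method": "play_rows", "body": {
  "moves": [
    {"offset": [0.008,0,0],"dr": [0,0,0],"hand": -1},
    {"offset": [0,0,0],"dr": [0,0,0],"hand": -1}
  ]
}}

```text
t: 9.28
tcp_pos: [0.4682, 0.1427, 0.1713]
orientation: [-0.111, -0.698, -0.11, 0.699]
ft_force: [-1.2, -0.6, -1.2]
finger_gap: 0.0116
```

{"method": "play_rows", "body": {
  "moves": [
    {"offset": [0.006,0,0],"dr": [0,0,0],"hand": -1},
    {"offset": [0,0,0],"dr": [0,0,0],"hand": -1}
  ]
}}

```text
t: 9.52
tcp_pos: [0.4682, 0.1427, 0.1709]
orientation: [-0.111, -0.698, -0.11, 0.699]
ft_force: [-1.4, -0.5, -1.4]
finger_gap: 0.0118
```

{"method": "play_rows", "body": {
  "moves": [
    {"offset": [0.01,0,0],"dr": [0,0,0],"hand": -1},
    {"offset": [0.01,0,0],"dr": [0,0,0],"hand": -1}
  ]
}}

```text
t: 9.78
tcp_pos: [0.4683, 0.1427, 0.1694]
orientation: [-0.111, -0.698, -0.11, 0.699]
ft_force: [-2.6, -1.1, 0.7]
finger_gap: 0.0118
```

{"method": "play_rows", "body": {
  "moves": [
    {"offset": [0.01,0,0],"dr": [0,0,0],"hand": -1},
    {"offset": [0.01,0,0],"dr": [0,0,0],"hand": -1},
    {"offset": [0.01,0,0],"dr": [0,0,0],"hand": -1}
  ]
}}

```text
t: 10.15
tcp_pos: [0.4682, 0.1427, 0.1669]
orientation: [-0.111, -0.698, -0.11, 0.699]
ft_force: [-3.6, -2.2, 1.3]
finger_gap: 0.0121
```

Run:
```python
from h import *
s,p,R=cur(); print(s['t'],p,s['finger_gap'],s['ft_force'],s['wrist_torque'])
z=-R.as_matrix()[:,2]; yaw=np.arctan2(z[1],z[0]); print("yaw",yaw)
s=imaging.snapshot("side")
M=[(pinmodel(),p-[.0015,0.0005,.037],yaw,(0,0,255)),(shaftmodel(0),(.464,.141,.1),.315,(0,255,0))]
overlay("side",s,M,(250,140,320,205),5.7,"pics/d1.png")
```

```text
10.15 [0.46824589 0.14269208 0.16692467] 0.012108281922317944 [-3.60329644 -2.1505195   1.31828022] [-0.29503231  0.96570028  0.02647993]
yaw 0.31387913457889177
```

View pics/d1.png

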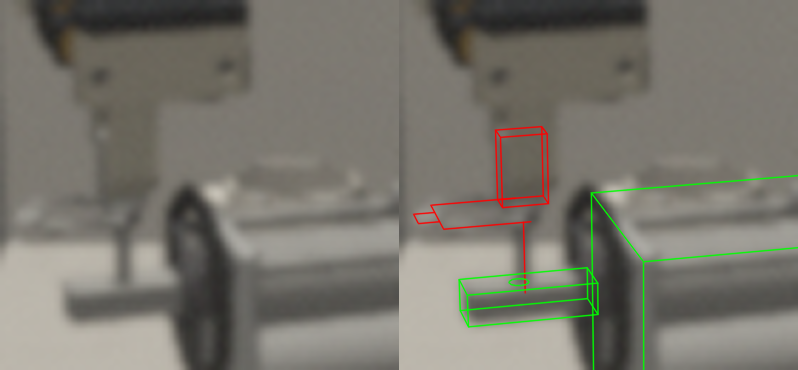

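Side view: the shank at zoom (122,280) enters the shaft's top at the hole. The pin is about 6 mm in, with a slight side load. I'll ease back along the shaft and keep lowering.

{"method": "play_rows", "body": {
  "moves": [
    {"offset": [0,0.002,0.01],"dr": [0,0,0],"hand": -1},
    {"offset": [0.01,0,0],"dr": [0,0,0],"hand": -1},
    {"offset": [0.01,0,0],"dr": [0,0,0],"hand": -1}
  ]
}}

```text
t: 10.58
tcp_pos: [0.4681, 0.1425, 0.1656]
orientation: [0.11, 0.699, 0.111, -0.698]
ft_force: [-2.6, -1.1, -0.1]
finger_gap: 0.0122
```

{"method": "play_rows", "body": {
  "moves": [
    {"offset": [0.015,0,0],"dr": [0,0,0],"hand": -1},
    {"offset": [0.015,0,0],"dr": [0,0,0],"hand": -1},
    {"offset": [0.015,0,0],"dr": [0,0,0],"hand": -1}
  ]
}}

```text
t: 10.95
tcp_pos: [0.468, 0.1424, 0.1618]
orientation: [0.11, 0.699, 0.111, -0.698]
ft_force: [-1.5, -0.1, -0.3]
finger_gap: 0.012
```

{"method": "play_rows", "body": {
  "moves": [
    {"offset": [0.02,0,0.003],"dr": [0,0,0],"hand": -1},
    {"offset": [0.02,0,0],"dr": [0,0,0],"hand": -1},
    {"offset": [0.02,0,0],"dr": [0,0,0],"hand": -1},
    {"offset": [0.02,0,0],"dr": [0,0,0],"hand": -1}
  ]
}}

```text
t: 11.45
tcp_pos: [0.4679, 0.1423, 0.1554]
orientation: [0.11, 0.699, 0.111, -0.698]
ft_force: [-0.3, -0.3, -1.5]
finger_gap: 0.012
```

{"method": "play_rows", "body": {
  "moves": [
    {"offset": [0.02,0,0],"dr": [0,0,0],"hand": -1},
    {"offset": [0.02,0,0],"dr": [0,0,0],"hand": -1},
    {"offset": [0.02,0,0],"dr": [0,0,0],"hand": -1},
    {"offset": [0.02,0,0],"dr": [0,0,0],"hand": -1}
  ]
}}

```text
t: 11.95
tcp_pos: [0.4676, 0.1423, 0.149]
orientation: [0.11, 0.698, 0.111, -0.698]
ft_force: [0.4, -0.2, -1.3]
finger_gap: 0.0119
```

{"method": "play_rows", "body": {
  "moves": [
    {"offset": [0.02,0,0],"dr": [0,0,0],"hand": -1},
    {"offset": [0.02,0,0],"dr": [0,0,0],"hand": -1},
    {"offset": [0.02,0,0],"dr": [0,0,0],"hand": -1},
    {"offset": [0.02,0,0],"dr": [0,0,0],"hand": -1},
    {"offset": [0.02,0,0],"dr": [0,0,0],"hand": -1}
  ]
}}

```text
t: 12.58
tcp_pos: [0.4676, 0.1423, 0.141]
orientation: [0.111, 0.698, 0.111, -0.698]
ft_force: [-0.4, 0.1, -1.0]
finger_gap: 0.0123
```

{"method": "play_rows", "body": {
  "moves": [
    {"offset": [0.015,0,0],"dr": [0,0,0],"hand": -1},
    {"offset": [0.01,0,0],"dr": [0,0,0],"hand": -1}
  ]
}}

```text
t: 12.82
tcp_pos: [0.4676, 0.1422, 0.139]
orientation: [0.11, 0.698, 0.11, -0.698]
ft_force: [0.2, -1.0, -0.6]
finger_gap: 0.0118
```

{"method": "play_rows", "body": {
  "moves": [
    {"offset": [0.01,0,0],"dr": [0,0,0],"hand": -1},
    {"offset": [0,0,0],"dr": [0,0,0],"hand": -1}
  ]
}}

```text
t: 13.08
tcp_pos: [0.4675, 0.1423, 0.1382]
orientation: [-0.111, -0.698, -0.11, 0.698]
ft_force: [-0.5, 0.1, -1.3]
finger_gap: 0.0119
```

{"method": "play_rows", "body": {
  "moves": [
    {"offset": [0.01,0,0],"dr": [0,0,0],"hand": -1},
    {"offset": [0,0,0],"dr": [0,0,0],"hand": -1}
  ]
}}

```text
t: 13.32
tcp_pos: [0.4676, 0.1423, 0.1374]
orientation: [-0.111, -0.698, -0.111, 0.698]
ft_force: [-0.2, -0.2, -0.5]
finger_gap: 0.0121
```

{"method": "play_rows", "body": {
  "moves": [
    {"offset": [0.01,0,0],"dr": [0,0,0],"hand": -1},
    {"offset": [0,0,0],"dr": [0,0,0],"hand": -1}
  ]
}}

```text
t: 13.58
tcp_pos: [0.4677, 0.1423, 0.1369]
orientation: [0.111, 0.698, 0.11, -0.698]
ft_force: [-0.9, -2.0, 3.8]
finger_gap: 0.0121
```

Contact again at z = 0.1369, exactly where the collar should seat. One more slight press, then a look.

{"method": "play_rows", "body": {
  "moves": [
    {"offset": [0.004,0,0],"dr": [0,0,0],"hand": -1},
    {"offset": [0,0,0],"dr": [0,0,0],"hand": -1},
    {"offset": [0,0,0],"dr": [0,0,0],"hand": -1}
  ]
}}

```text
t: 13.95
tcp_pos: [0.4677, 0.1423, 0.1369]
orientation: [0.111, 0.699, 0.11, -0.698]
ft_force: [-2.3, -0.7, 6.7]
finger_gap: 0.0118
```

Run:
```python
from h import *
s,p,R=cur(); print(s['t'],p,s['finger_gap'],s['ft_force'],s['wrist_torque'])
z=-R.as_matrix()[:,2]; yaw=np.arctan2(z[1],z[0]); print("yaw",yaw)
s=imaging.snapshot("side")
M=[(pinmodel(),p-[.0015,0.0005,.037],yaw,(0,0,255)),(shaftmodel(0),(.464,.141,.1),.315,(0,255,0))]
overlay("side",s,M,(250,140,320,205),5.7,"pics/e1.png")
```

```text
13.95 [0.46770431 0.14232061 0.13687967] 0.011838078197092896 [-2.32467971 -0.66474158  6.72324165] [-0.21175903  0.50576038  0.00451837]
yaw 0.3138274059696969
```

View pics/e1.png

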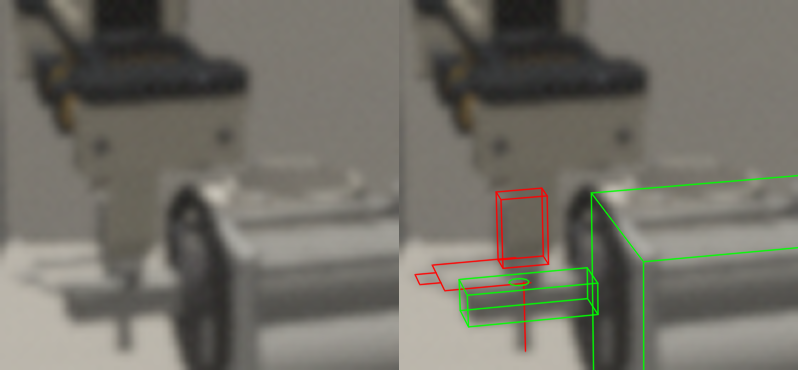

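Side view: the collar is on the shaft, the shank sticks out below it at zoom (124,340), and the loop is level, pointing left past the shaft end. I'll release and rise.

{"method": "play_rows", "body": {
  "moves": [
    {"offset": [0,0,0],"dr": [0,0,0],"hand": -0.5},
    {"offset": [0,0,0],"dr": [0,0,0],"hand": 0},
    {"offset": [0,0,0],"dr": [0,0,0],"hand": 0},
    {"offset": [0,0,0],"dr": [0,0,0],"hand": 0},
    {"offset": [-0.15,0,0],"dr": [0,0,0],"hand": 0},
    {"offset": [-0.4,0,0],"dr": [0,0,0],"hand": 0},
    {"offset": [-0.45,0,0],"dr": [0,0,0],"hand": -0.5},
    {"offset": [0,0,0],"dr": [0,0,0],"hand": -1},
    {"offset": [0,0,0],"dr": [0,0,0],"hand": -1}
  ]
}}

```text
t: 15.12
tcp_pos: [0.4675, 0.142, 0.2165]
orientation: [0.111, 0.699, 0.11, -0.698]
ft_force: [-0.2, -0.5, -0.0]
finger_gap: 0.0206
```

Run:
```python
from h import *
s,p,R=cur(); print(s['t'],p,s['finger_gap'],s['ft_force'],s['q'].round(2))
s=imaging.snapshot("side");t=imaging.snapshot("top")
pp=np.array([.4677,.1423,.1])-[.0019,.0006,0]
M=[(pinmodel(),pp,.3138,(0,0,255))]
overlay("side",s,M,(250,130,320,205),5.7,"pics/f1.png"); overlay("top",t,M,(200,190,290,270),4.4,"pics/f2.png")
```

```text
15.125 [0.46749523 0.14201593 0.21648886] 0.02062120582513413 [-0.22311783 -0.46184099 -0.01747547] [ 0.33  0.31 -0.8   1.97  0.27  0.97 -1.85]
```

View pics/f1.png

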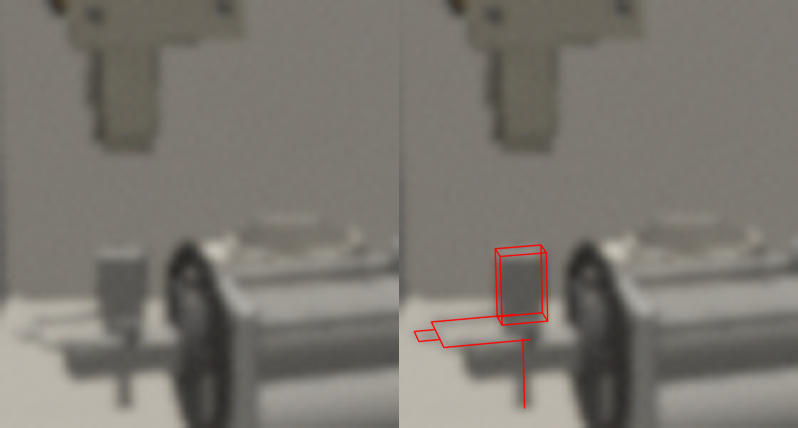

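View pics/f2.png

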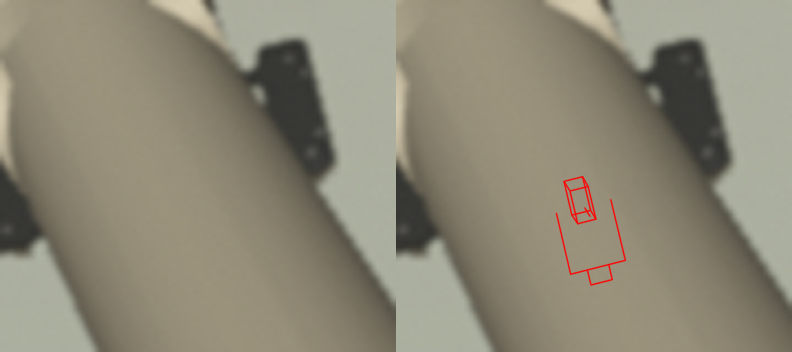

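{"method": "play_rows", "body": {
  "moves": [
    {"offset": [0,0,0.31],"dr": [0,0,0],"hand": -1},
    {"offset": [0,0,0.31],"dr": [0,0,0],"hand": -1},
    {"offset": [0,0,0],"dr": [0,0.042,0],"hand": -1},
    {"offset": [0,0,0],"dr": [0,0.042,0],"hand": -1},
    {"offset": [0,0,0],"dr": [0,0,0],"hand": -1},
    {"offset": [0,0,0],"dr": [0,0,0],"hand": -1}
  ]
}}

```text
t: 15.98
tcp_pos: [0.4211, 0.1271, 0.2167]
orientation: [0.095, 0.784, 0.124, -0.601]
ft_force: [1.3, 1.0, -0.4]
finger_gap: 0.0009
```

Run:
```python
from h import *
s,p,R=cur(); print(s['t'],p,R.as_matrix().round(3),s['finger_gap'],s['q'].round(2))
tip=p+R.apply([.022,0,0]); pin=np.array([.4658,.1417,.1]); print("tip in roller",Rz(.3138).T@(tip-pin))
```

```text
15.975 [0.42105235 0.12708326 0.21666294] [[ 0.247  0.308 -0.919]
 [ 0.08  -0.951 -0.298]
 [-0.966 -0.    -0.26 ]] 0.0009036201813812782 [ 0.51  0.01 -0.86  2.27  0.03  0.6  -1.63]
tip in roller [-4.13631156e-02 -8.39003317e-05  9.54171903e-02]
```

{"method": "play_rows", "body": {
  "moves": [
    {"offset": [0.242,0,0.065],"dr": [0,0,0],"hand": -1},
    {"offset": [0.242,0,0.065],"dr": [0,0,0],"hand": -1},
    {"offset": [0.242,0,0.065],"dr": [0,0,0],"hand": -1},
    {"offset": [0.12,0,0.035],"dr": [0,0,0],"hand": -1},
    {"offset": [0,0,0],"dr": [0,0,0],"hand": -1}
  ]
}}

```text
t: 16.6
tcp_pos: [0.4207, 0.1279, 0.1453]
orientation: [0.095, 0.783, 0.125, -0.602]
ft_force: [0.7, -0.6, -0.3]
finger_gap: 0.0005
```

Run:
```python
from h import *
s,p,R=cur(); print(s['t'],p,s['finger_gap'],s['q'].round(2),s['ft_force'])
tip=p+R.apply([.022,0,0]); pin=np.array([.4658,.1417,.1]); print("tip in roller",Rz(.3138).T@(tip-pin))
s=imaging.snapshot("side")
overlay("side",s,[(pinmodel(),pin,.3138,(0,0,255))],(240,140,310,205),5.7,"pics/g1.png")
```

```text
16.6 [0.42069319 0.12791529 0.14533223] 0.000484611635282938 [ 0.38  0.19 -0.8   2.34  0.37  0.43 -1.96] [ 0.7094386  -0.56372548 -0.29980442]
tip in roller [-0.04147985  0.00086454  0.02407798]
```

View pics/g1.png

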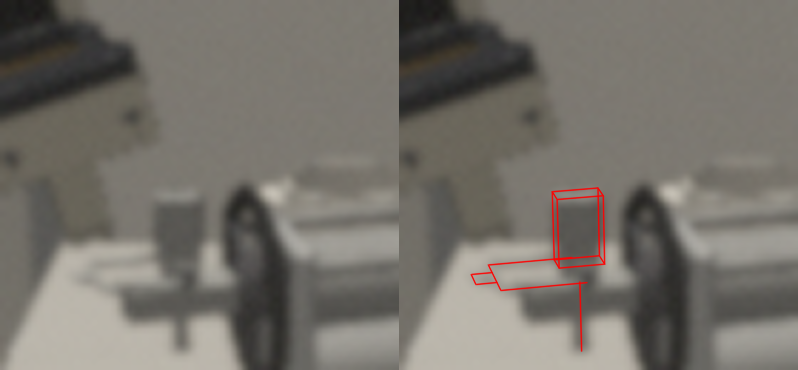

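Side view: the fingertip, at zoom (92,240), is straight above the tab and crossbar at (85,275) and clear of the shaft end at (125,300). Pressing down now.

{"method": "play_rows", "body": {
  "moves": [
    {"offset": [0.085,0,0.023],"dr": [0,0,0],"hand": -1},
    {"offset": [0.085,0,0.023],"dr": [0,0,0],"hand": -1},
    {"offset": [0.048,0,0.013],"dr": [0,0,0],"hand": -1},
    {"offset": [0.048,0,0.013],"dr": [0,0,0],"hand": -1}
  ]
}}

```text
t: 17.15
tcp_pos: [0.4205, 0.1269, 0.1241]
orientation: [0.095, 0.784, 0.124, -0.6]
ft_force: [-0.2, 0.0, 1.3]
finger_gap: 0.0004
```

{"method": "play_rows", "body": {
  "moves": [
    {"offset": [0.048,0,0.013],"dr": [0,0,0],"hand": -1},
    {"offset": [0.048,0,0.013],"dr": [0,0,0],"hand": -1}
  ]
}}

```text
t: 17.4
tcp_pos: [0.4207, 0.1271, 0.1162]
orientation: [0.095, 0.785, 0.124, -0.6]
ft_force: [0.9, 1.1, 1.8]
finger_gap: 0.0002
```

{"method": "play_rows", "body": {
  "moves": [
    {"offset": [0.048,0,0.013],"dr": [0,0,0],"hand": -1},
    {"offset": [0.048,0,0.013],"dr": [0,0,0],"hand": -1}
  ]
}}

```text
t: 17.65
tcp_pos: [0.4203, 0.1269, 0.108]
orientation: [0.095, 0.784, 0.124, -0.6]
ft_force: [-0.5, 1.0, 1.0]
finger_gap: 0.0006
```

Run:
```python
from h import *
s,p,R=cur(); print(s['t'],p,s['finger_gap'],s['q'].round(2),s['ft_force'])
tip=p+R.apply([.022,0,0]); pin=np.array([.4658,.1417,.1]); print("tip in roller",Rz(.3138).T@(tip-pin))
s=imaging.snapshot("side")
overlay("side",s,[(pinmodel(),pin,.3138,(0,0,255))],(240,140,310,205),5.7,"pics/g2.png")
```

```text
17.65 [0.42033938 0.12694749 0.10800405] 0.0005585474310766885 [ 0.24  0.27 -0.66  2.37  0.57  0.34 -2.16] [-0.49844503  1.0220438   0.9765099 ]
tip in roller [-4.20532881e-02  3.40502124e-07 -1.32336452e-02]
```

View pics/g2.png

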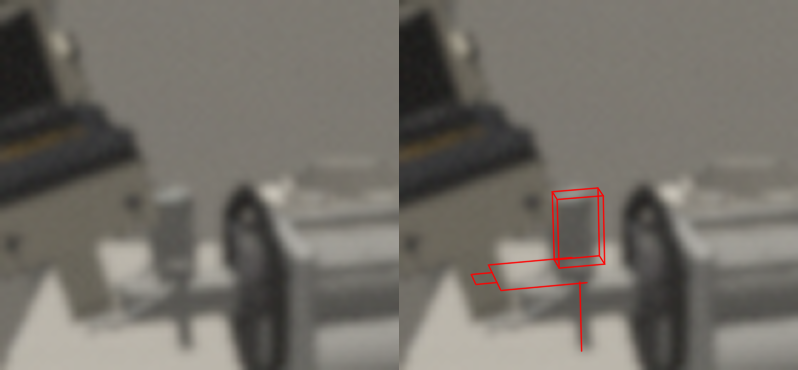

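Side view: the loop is about 0.45 rad down, with its crossbar under the fingertip at zoom (95,322). I'll continue down, moving slightly inward.

{"method": "play_rows", "body": {
  "moves": [
    {"offset": [0.048,0,0.005],"dr": [0,0,0],"hand": -1},
    {"offset": [0.048,0,0.005],"dr": [0,0,0],"hand": -1}
  ]
}}

```text
t: 17.95
tcp_pos: [0.4214, 0.1272, 0.1003]
orientation: [0.095, 0.784, 0.124, -0.601]
ft_force: [-0.1, -0.6, -0.2]
finger_gap: 0.0004
```

{"method": "play_rows", "body": {
  "moves": [
    {"offset": [0.048,0,0.01],"dr": [0,0,0],"hand": -1},
    {"offset": [0.04,0,0.01],"dr": [0,0,0],"hand": -1}
  ]
}}

```text
t: 18.2
tcp_pos: [0.4215, 0.1273, 0.093]
orientation: [0.095, 0.784, 0.124, -0.601]
ft_force: [-0.4, 0.2, -0.3]
finger_gap: 0.0002
```

Run:
```python
from h import *
s,p,R=cur(); print(s['t'],p,s['finger_gap'],s['q'].round(2),s['ft_force'])
tip=p+R.apply([.022,0,0]); pin=np.array([.4658,.1417,.1]); print("tip in roller",Rz(.3138).T@(tip-pin))
s=imaging.snapshot("side")
overlay("side",s,[(pinmodel(),pin,.3138,(0,0,255))],(240,140,310,205),5.7,"pics/g3.png")
```

```text
18.2 [0.42150219 0.12730462 0.09299086] 0.00023186851728229193 [ 0.18  0.3  -0.6   2.38  0.65  0.31 -2.23] [-0.37862063  0.22787977 -0.2703203 ]
tip in roller [-4.08506004e-02 -1.93069247e-05 -2.82504993e-02]
```

View pics/g3.png

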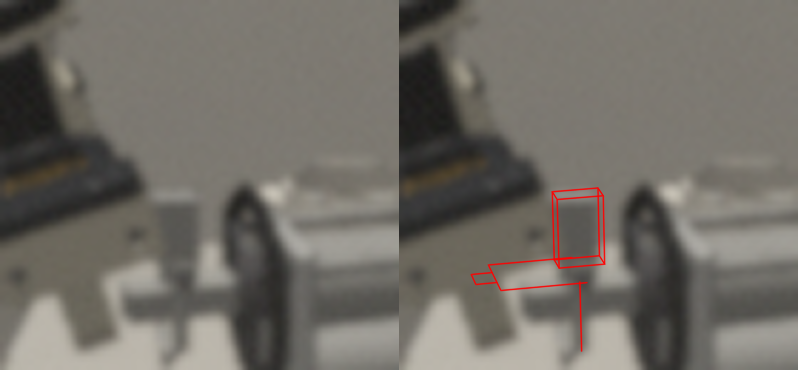

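Side view: the loop has snapped shut, with its wires vertical beside the shank and the tab at zoom (170,358) under the shaft. I'll back off.

{"method": "play_rows", "body": {
  "moves": [
    {"offset": [-0.1,0,0.03],"dr": [0,0,0],"hand": -1},
    {"offset": [-0.3,0,0],"dr": [0,0,0],"hand": -1},
    {"offset": [-0.5,0,0],"dr": [0,0,0],"hand": -1},
    {"offset": [-0.6,0,0],"dr": [0,0,0],"hand": -1},
    {"offset": [-0.5,0.3,0],"dr": [0,-0.04,0],"hand": -1},
    {"offset": [0,0.6,0],"dr": [0,-0.04,0],"hand": -1},
    {"offset": [0,0.7,0],"dr": [0,0,0],"hand": -1},
    {"offset": [0,0.7,0],"dr": [0,0,0],"hand": -1},
    {"offset": [0,0.7,0],"dr": [0,0,0],"hand": -1},
    {"offset": [0,0.6,0],"dr": [0,0,0],"hand": -1},
    {"offset": [0,0,0],"dr": [0,0,0],"hand": -1},
    {"offset": [0,0,0],"dr": [0,0,0],"hand": -1}
  ]
}}

```text
t: 19.75
tcp_pos: [0.4701, -0.1614, 0.239]
orientation: [0.109, 0.703, 0.109, -0.695]
ft_force: [-0.1, 0.6, 0.1]
finger_gap: 0.0004
```

Run:
```python
from h import *
s,p,R=cur(); print(s['t'],p,s['q'].round(2),s['ft_force'])
s=imaging.snapshot("side");t=imaging.snapshot("top"); pin=np.array([.4658,.1417,.1])
cv2.imwrite("pics/side9.png",s[:,:,::-1])
M=[(pinmodel(),pin,.3138,(0,0,255))]
overlay("side",s,M,(240,140,310,205),5.7,"pics/h1.png"); overlay("top",t,M,(200,180,290,270),4.4,"pics/h2.png")
```

```text
19.75 [ 0.47010702 -0.161408    0.23901365] [ 0.93  0.28 -0.75  1.94  0.22  1.   -1.18] [-0.11631369  0.58440275  0.08807437]
```

View pics/h1.png

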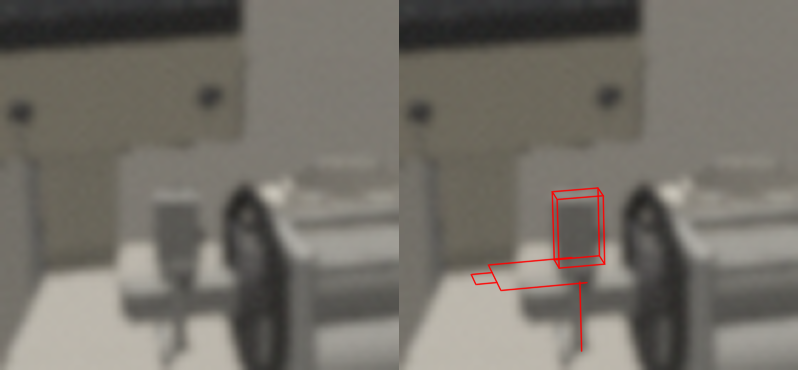

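View pics/h2.png

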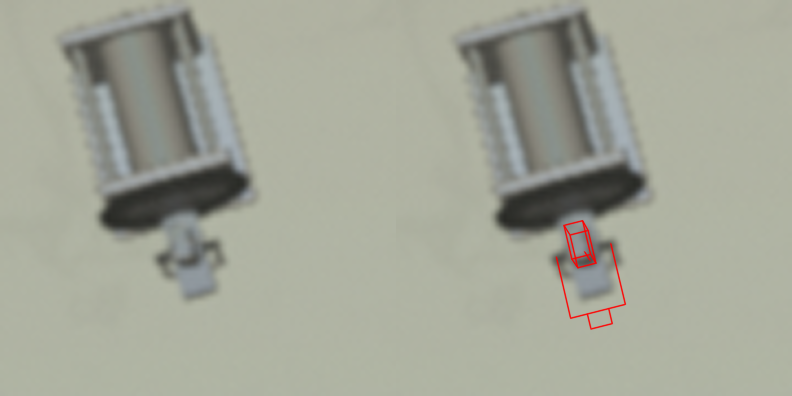

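View pics/side9.png

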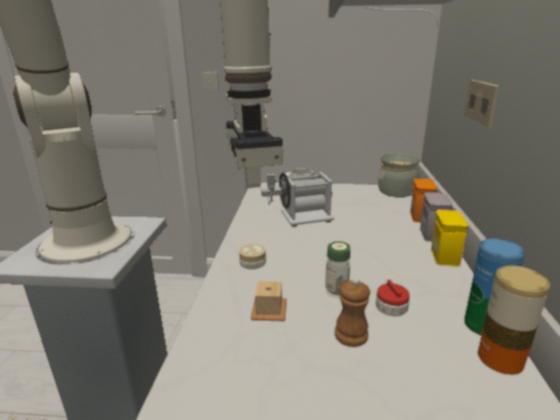

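The pin sits upright at zoom (178,240) with its loop shut beside the shank. In the top view the wires straddle the shaft squarely. The jar, mill and pot have not moved, the mug was never approached, and the arm is clear. Handing in.

```bash
python3 -c "
from plant import robot
print(robot.hand_in())"
```

```text
the job is handed in; nothing more can be done
None
```

The handwheel is locked: the pin is fully home through the cross hole, the loop is snapped shut under the shaft, and the pin is released. I handed it in at about 20 s of the 67 s allowed; no verdict was reported.

- **Finding the hole:** I took the pin from the stand and slid its tip along the shaft under about 7 N until it dropped into the hole. I then lowered it, easing off a small side load, until the collar seated. That was 36 mm below the first touch, matching the shank length.
- **Closing the loop:** I let go and pushed the tab down with the closed, slightly tilted fingers until the loop snapped over.
- **Forces:** the highest readings were about 7 N. I only saw the force at the end of each move, so brief peaks in between were not seen.
- **Last checks:**
  - **Pin and loop:** the side view shows the pin upright, with the loop's wires and tab beside the shank below the shaft. The top view shows the loop aligned with the shaft.
  - **Surroundings:** the arm was clear of everything. The jar, mill and pot looked unmoved in the side view. The mug did not show in my last close-up views, but the arm never went near it.
- **Disagreements:** my overlay of the model on the pictures was 1 to 2 mm off, within the camera calibration. The hole turned out a few millimetres from my first estimate.

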